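# Shut the gauge box and take a depth reading with the collared rod

## Robot

A 7-joint arm with a two-finger parallel gripper is mounted at the origin on a cart in front of the work surface, level with it; the furniture and walls round the work are solid. World frame = base frame: x ahead of the robot, y to its left, z up, the work surface at z = 0. Lengths are in m, angles in rad, forces in N, time in s.
With the tool pointing down it reaches from about 0.4 to 0.9 m from the base axis. Payload 5.6 kg.
Tool frame: the origin (TCP) lies midway between the tips of the shut fingers; the grasp point (between the pads) lies 19 mm behind it; z points along the fingers, y is the line along which they close (so a half turn about z gives the same grasp; the last joint's range is limited). The gripper opens to 92 mm and grips with 3 to 60 N. Pads are 20 mm wide; open, the fingers measure 128 mm over their backs; the gripper's body (75 mm by 189 mm) begins 69 mm behind the grasp point.
Start: joints at [-1.208, 0.468, -0.012, 1.603, 0.006, 1.071, -0.056], TCP at [0.257, 0.597, 0.215] pointing down, gripper open.
Joint ranges: [-2.53, 2.53], [-0.31, 2.02], [-1.57, 1.55], [0.28, 2.44], [-1.29, 4.43], [0.15, 1.84], [-2.92, 2.92]. Speed limits (rad/s): [2.57, 2.57, 3.14, 3.14, 3.14, 3.14, 3.14].

## Interface

Orientations are given as a 3x3 rotation matrix whose columns are the frame's x, y, z axes.
In Python, from station import env, effector, solver, viewer, workorder, search_frame, tip_of gives the robot as it stands. Calls block until the motion is done:
- env.reach(position, orientation): joint-space move of the TCP to a pose.
- env.movel(position, frame=None, rate=0.15): straight line of the TCP; frame=None keeps the orientation; rate is the mean speed in m/s.
- env.goto_joints(angles): joint-space move.
- effector.release() and effector.grasp(squeeze=None): open the fingers fully, or close them until they stop; squeeze is the grip in N (None keeps the last).
- env.pause(seconds).
- solver.inverse_kinematics(position, orientation): joint angles nearest the present ones, or None.
- env.sense(): the state.
- viewer.read_camera(name): name is "scene" or "top"; returns (picture, depth): 384x512x3 uint8, red, green, blue; 384x512 float32, m along the optical axis (not along the pixel's ray), 0 where there is no reading.
- viewer.camera_info(name): a dict with "intrinsics" (3x3 intrinsics, pixels), "eye" and "rotation" of the camera in the world. Camera axes: x right, y up, looking along -z (the intrinsics and any distortion apply to the point x, -y, -z); pixel columns grow to the right and rows downward; lengths in m; the calibration is good to about 2 mm. A picture is of the moment at which its call begins. camera_info takes no time and is no camera call.
A pose or a line that the arm cannot do raises env.PlanningError and nothing moves.
- workorder.finish_job(): hands the job in; it is judged then, once.
Trained networks look in the newest picture that a camera, given by its name, has taken for a name from the list of things; names that differ only in an ending like _2 or _b are one class to them, and where a whole thing is asked for, a point or a joint stands for the part that bears it (a point fixed in the world has none). Each returns a list of dicts, best first, with "score" (0 to 1); they miss things now and then, are a little off and sometimes report something else, mostly with a low value. They report only what shows in the picture. A call takes as long as a camera call.
- search_frame(camera, name): "at" ([x, y, z] in m, in world coordinates, good to about 4 mm: the middle of the surface that is visible of it).
- tip_of(camera, name): "at" ([x, y, z] in m, in world coordinates, good to about 4 mm: a listed point, or the origin of a listed thing).
The state is a dict: "t": time; "joint_positions": joint angles; "joint_velocities": joint speeds; "tau": joint torques, N m; "ee_pos": TCP position; "tcp_rot": TCP orientation; "wrist_force": force on the tool from outside, world axes, zero at the start; "moment": the same for the moment, N m; "gripper_width": finger opening in m; "grasp_force": force on a finger pad.
Only numpy, scipy, OpenCV 4.12 (cv2) and the standard library are available. Lean on these libraries where they do the work, as an engineer would, in place of code of your own. Each camera call takes 0.05 s, during which the arm holds its last target. There are 200 camera calls.

## Task

Press the lid of the grey gauge box fully shut past its catch, then take the collared gauge rod from its rest and push its thin end down the inclined guide tube until the collar stops on the tube's mouth. Draw it right out again and present it for reading: finish while still holding the rod level and still in the gripper, with its tip over the order pad and about 15 cm above the counter, touching nothing else. The lid stays shut, and the other things on the counter are left where they are.

Things in the scene. Friction and masses are not known exactly. Their poses are not given: they have to be found in the camera images.
- gauge_box: Fixed grey box, 110 (x) x 100 (y) x 97 mm tall with lid shut; origin under its centre, own -x its front (towards the robot at yaw 0), +y its left side, z up. Lid hinged along the far (+x) top edge; an inclined guide tube stands out of the left (+y) wall. A spring ball catch sits in the front wall under the lid's tongue.
- box_lid (a joint): Lid angle, rad: 0 = shut flat, grows as the front edge rises (turns about the box's +y). Its stiff hinge (0.13 N m) holds it where it is left; starts at 0.4 to 0.8. A ball catch resists from about 0.09 to 0.05 rad (about 7 N pressed down on the pad passes it), then the lid snaps to 0 and is held. While the lid is open, a shutter plate on it blocks the guide tube from inside.
- lid_hinge (a point): Point on the lid's hinge line: in the box's frame at x = +55 mm, y = 0, z = 92 mm. The point turns with the lid.
- lid_pad (a point): Top centre of the thin rubber press pad (22 x 34 mm) at the lid's front edge, 96 mm from the hinge line and 8 mm over it; on the shut lid at 100 mm height. Press it down here.
- guide_tube: Fixed aluminium guide tube in the box's left wall, 24 mm outside, 14 mm bore, 44 mm long. Origin at the centre of its open mouth, own z out of the mouth along the bore: to the box's +y and up, 30 degrees above level. Mouth at x = 0, y = +80.3, z = 83.5 mm in the box's frame. The space behind takes the full 95 mm of the rod.
- gauge_rod: Loose gauge rod, 187 mm long, 90 g. Own x runs to the tip; origin on the axis at the collar's stop face. x 0 to +95 mm: 9 mm round steel rod, ringed near the tip, last 8 mm tapered to 4 mm. Collar 26 mm across, -8 to 0; neck 12 mm, to -20; black square grip 16 x 16 mm, -75 to -20; tail stub 9 mm, to -92. Starts level in the rest, axis 45 mm above the counter, tip roughly to the robot's right (-y).
- rod_tip (a point): Tip of the gauge rod, x = +95 mm in its frame.
- rod_grip (a point): Middle of the rod's black grip, x = -47.5 mm in its frame.
- rod_rest: Fixed aluminium rest, base 150 x 50 x 6 mm, origin under its centre, own x along the rod; two posts 8 mm thick and 30 mm wide at x = -64.5 and +64.5 mm, 56.5 mm tall, with open-topped notches 12 mm wide and 16 mm deep that carry rod and tail stub. The grip hangs free between the posts; lift the rod straight up.
- pad: Order pad lying fixed on the counter, 106 (x) x 80 (y) x 10 mm, origin under its centre, between the rest and the box.
- bur_jar: Bystander, to be left alone: small round jar with a white cap, 41 mm across, 49 mm tall; origin under it.
- pen: Bystander, to be left alone: pen, 138 mm long, lying at the front; origin under it.
- tweezers: Bystander, to be left alone: steel tweezers, about 100 mm long; origin under it.
- hex_key: Bystander, to be left alone: black hex key, 75 mm long; origin under it.
- felt_wheel: Bystander, to be left alone: small felt polishing wheel on a 45 mm shank; origin under it.
- wheel_brush: Bystander, to be left alone: small wheel brush on a 45 mm shank; origin under it.
- compound_bar: Bystander, to be left alone: bar of polishing compound, 28x50x22 mm; origin under it.
- cot: Bystander, to be left alone: rubber finger cot standing upright, 26 mm across, 50 mm tall; origin under it.

How it is judged:
On the way, in this order (a step that is already met when the one before it is completed fails the run):
1. the lid is shut past its catch (value of joint box_lid below 0.03 rad), for 0.3 s.
2. the rod is in the guide tube with its collar stopped on the mouth, lid shut (value of joint box_lid below 0.03 rad and z of gauge_rod in the frame of guide_tube below 0.004 m and distance between gauge_rod and guide_tube below 0.007 m and angle between the x axis of gauge_rod and the z axis of guide_tube, either way round below 0.16 rad), for 0.15 s.
3. the rod is drawn right out of the tube, lid still shut (value of joint box_lid below 0.03 rad and z of rod_tip in the frame of guide_tube above 0.01 m and contact force between gauge_rod and the fingers above 1 N), for 0.1 s.
At the end, for the whole second after the job is handed in: The lid is shut (under 0.03 rad), the fingers hold the rod level (within 0.17 rad), nearly still, its tip above the order pad's outline (3 mm margin) and 80 to 250 mm above the counter, and the rod touches neither box, rest nor pad (value of joint box_lid below 0.03 rad and angle between gauge_rod's own x axis and vertical between 1.4 and 1.74 rad and x of rod_tip in the frame of pad between -0.056 and 0.056 m and y of rod_tip in the frame of pad between -0.043 and 0.043 m and height (world z) of rod_tip between 0.08 and 0.25 m and contact force between gauge_rod and the fingers above 1 N and contact force between gauge_rod and gauge_box below 0.1 N and contact force between gauge_rod and rod_rest below 0.1 N and contact force between gauge_rod and pad below 0.1 N and linear speed of gauge_rod below 0.03 m/s); the arm keeps its last pose, push and grip.
It fails at once if one of the bystanders is pushed more than 30 mm from its place (distance of any of bur_jar, pen, tweezers, hex_key, felt_wheel, wheel_brush, compound_bar, cot from where it was at the start of the episode above 0.03 m).
It also fails if it takes over 56 s, if anything falls off the work surface, if the arm or the gripper's body presses on something with over 40 N, if the wrist force passes 120 N, or if a joint passes its speed limit or range.

## Working session

There is one attempt and no reset: what is moved stays moved. The work goes in short steps, each a Python script; the robot and the scene stay as the last script left them, time stands still between calls to the robot, and variables do not carry over. Pictures are saved under pics/ and viewed, at most 10 in all, crops included, and the job is handed in when it is done.

```bash
mkdir -p pics; ls; cat > m1.py <<'E'
from station import *
import cv2, numpy as np
np.set_printoptions(precision=4,suppress=True)
ims=[]
for c in ("scene","top"):
    p,d=viewer.read_camera(c); ims.append(p); np.save(f"{c}_d.npy",d); np.save(f"{c}_p.npy",p)
    i=viewer.camera_info(c); print(c,np.array(i["eye"]),np.array(i["rotation"]).ravel(),np.array(i["intrinsics"]).ravel(),[k for k in i])
    for n in ["lid_hinge","lid_pad","guide_tube","gauge_rod","rod_tip","rod_grip","rod_rest","gauge_box","pad"]:
        r=tip_of(c,n); print(n,[(np.array(x["at"]),round(x["score"],2)) for x in r[:2]])
    cv2.imwrite(f"pics/{c}0.png",cv2.resize(p[:,:,::-1],(800,600),interpolation=cv2.INTER_CUBIC))
s=env.sense();print(s)
E
python3 m1.py
```

```text
pics
scene [-0.2073 -0.4132  0.7029] [ 0.561   0.5023 -0.658  -0.8278  0.3381 -0.4477 -0.0024  0.7959  0.6055] [369.9805   0.     257.6479   0.     369.9805 191.4289   0.       0.
   1.    ] ['intrinsics', 'eye', 'rotation']
lid_hinge [(array([ 0.5633, -0.0297,  0.0952]), 0.69)]
lid_pad [(array([ 0.4815, -0.0344,  0.1419]), 0.71), (array([ 0.5201,  0.4607, -0.0033]), 0.68)]
guide_tube [(array([ 0.6104,  0.0925, -0.0025]), 0.71), (array([0.5072, 0.0485, 0.0839]), 0.67)]
gauge_rod [(array([0.4428, 0.2617, 0.0467]), 0.66), (array([ 0.4406, -0.3026,  0.0008]), 0.43)]
rod_tip [(array([0.4318, 0.1681, 0.0439]), 0.53)]
rod_grip [(array([0.4483, 0.3113, 0.0457]), 0.63), (array([ 0.3669, -0.076 , -0.0011]), 0.48)]
rod_rest [(array([0.4459, 0.2809, 0.0005]), 0.61), (array([0.5683, 0.209 , 0.0002]), 0.27)]
gauge_box [(array([ 0.5065, -0.0311, -0.004 ]), 0.71), (array([0.4333, 0.1685, 0.0476]), 0.69)]
pad [(array([0.4762, 0.1314, 0.0022]), 0.66)]
top [0.2254 0.0832 1.2338] [ 0.0156  0.9761 -0.2169 -0.9999  0.0154 -0.0027  0.0007  0.2169  0.9762] [390.5419   0.     254.741    0.     390.5419 192.
[... 607 characters left out ...]
 0.31)]
pad [(array([0.4735, 0.1379, 0.0012]), 0.83), (array([0.5079, 0.0499, 0.0827]), 0.43)]
{'t': 1.0, 'joint_positions': array([-1.208 ,  0.4675, -0.0116,  1.6027,  0.006 ,  1.0714, -0.0563]), 'joint_velocities': array([ 0.0004, -0.001 ,  0.0008,  0.0015,  0.0006,  0.0004,  0.    ]), 'tau': array([ -0.0002, -52.0427,  -0.0132, -24.4056,  -0.0568,   0.0113,
         0.    ]), 'ee_pos': array([0.2567, 0.5972, 0.2146]), 'tcp_rot': array([[-0.9187,  0.3949,  0.0001],
       [ 0.3949,  0.9187,  0.    ],
       [-0.0001,  0.    , -1.    ]]), 'wrist_force': array([-0.3727, -0.4114, -0.5407]), 'moment': array([ 0.0023, -0.05  ,  0.065 ]), 'grasp_force': 0.0, 'gripper_width': 0.09189293371800103}
```

View pics/scene0.png

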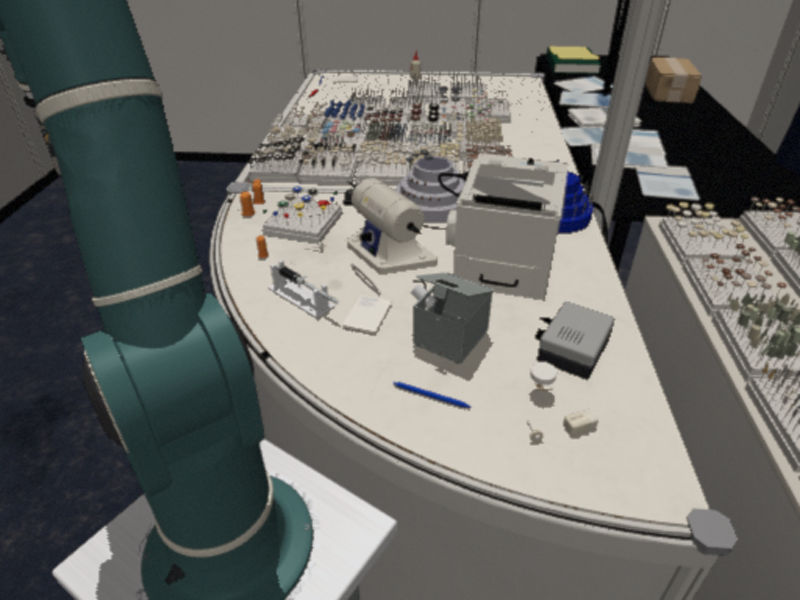

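View pics/top0.png

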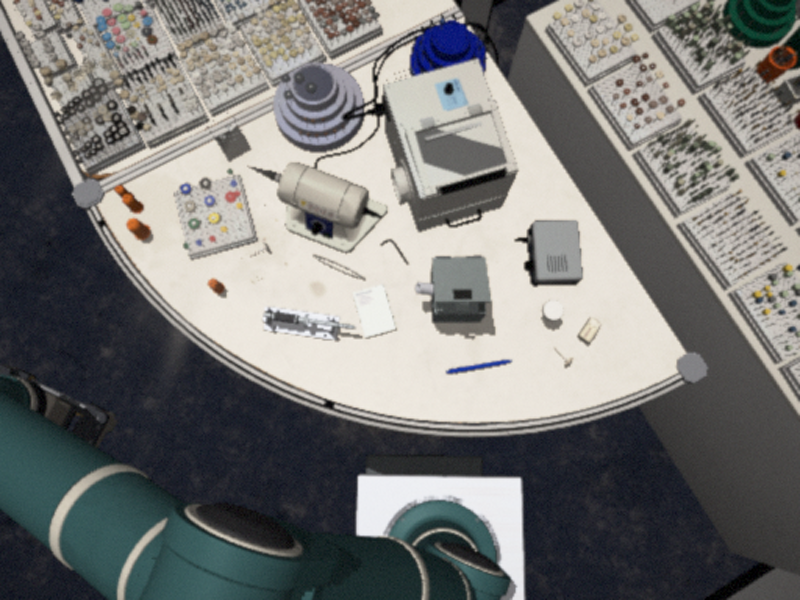

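The views agree with the network output. In top0, the rod in its rest is at about (305,322), the pad at (375,310), the box at (460,288) with its tube at (424,288), and the tall collector sits behind the box at (450,140). Next I'll refine the box yaw and the rod axis from depth and check the collector clearance.

```bash
cat > cam.py <<'E'
from station import *
import cv2, numpy as np
np.set_printoptions(precision=4,suppress=True)
def cloud(c,d):
    i=viewer.camera_info(c);K=np.array(i["intrinsics"]);R=np.array(i["rotation"]);e=np.array(i["eye"])
    v,u=np.mgrid[:384,:512]
    P=np.stack([(u-K[0,2])/K[0,0]*d,-(v-K[1,2])/K[1,1]*d,-d],-1)@R.T+e
    P[d<=0]=np.nan
    return P
E
cat > m2.py <<'E'
from cam import *
S=cloud("scene",np.load("scene_d.npy"));T=cloud("top",np.load("top_d.npy"))
def sel(P,lo,hi): 
    Q=P.reshape(-1,3);return Q[np.all((Q>lo)&(Q<hi),1)]
def line(a,b,n):
    for _ in range(4):
        k=np.polyfit(a,b,1);r=abs(b-np.polyval(k,a));m=r<max(0.002,np.median(r)*2);a,b=a[m],b[m]
    print(n,"slope",k[0],"len",len(a),"res",r[m].std(), "at", np.polyval(k,0.5 if n=='right' else -0.031))
f=sel(S,[.43,-.075,.015],[.47,.012,.08]);line(f[:,1],f[:,0],"front")
r=sel(S,[.465,-.105,.015],[.555,-.065,.08]);line(r[:,0],r[:,1],"right")
for n,P in(("S",S),("T",T)):
    g=sel(P,[.42,.285,.035],[.48,.34,.06]); print(n,"grip",len(g),np.median(g,0)if len(g) else 0)
    for y in np.arange(.16,.38,.02):
        q=sel(P,[.40,y-.01,.03],[.49,y+.01,.065])
        if len(q):print(round(y,2),len(q),q[:,0].mean(),q[:,2].mean(),end=" | ")
    print()
    q=sel(P,[.58,-.15,.15],[.8,.25,.6]);print("tall",q.min(0),q.max(0))
    q=sel(P,[.43,.05,.06],[.6,.1,.12]);print("tube",len(q),q.mean(0),q.min(0),q.max(0))
for n in ["bur_jar","pen","tweezers","hex_key","felt_wheel","wheel_brush","compound_bar","cot"]:
    for c in("top",):
        r=tip_of(c,n);print(n,[(np.array(x["at"]),round(x["score"],2)) for x in r[:1]])
E
python3 m2.py
```

```text
front slope -0.024658920088970776 len 475 res 0.0005211085263001523 at 0.45352726268799193
right slope 0.02154182455293777 len 241 res 0.0003198384960366505 at -0.08180384402634913
S grip 85 [0.4453 0.309  0.0509]
0.16 1 0.43122563329128594 0.04723674137107903 | 0.18 16 0.43240651515723316 0.0460320716956237 | 0.2 17 0.43364123388318826 0.04743094066725778 | 0.22 60 0.434664461439817 0.04527203171313968 | 0.24 14 0.4399480948181887 0.04678729600717552 | 0.26 28 0.4403591664952754 0.04892276525558825 | 0.28 31 0.444714204796778 0.047916970645656504 | 0.3 33 0.4451418591359019 0.0482707634479147 | 0.32 32 0.4487629132730264 0.04879976526640706 | 0.34 55 0.4507049843828348 0.04677713488105509 | 0.36 4 0.4451742638899744 0.046495221872406595 | 
tall [ 0.6433 -0.1326  0.15  ] [0.7999 0.2478 0.2329]m2.py:18: RuntimeWarning: Mean of empty slice.
  q=sel(P,[.43,.05,.06],[.6,.1,.12]);print("tube",len(q),q.mean(0),q.min(0),q.max(0))
  ret = um.true_divide(
Traceback (most recent call last):
  File "m2.py", line 18, in <module>
    q=sel(P,[.43,.05,.06],[.6,.1,.12]);print("tube",len(q),q.mean(0),q.min(0),q.max(0))
                                                                     ~~~~~^^^
ValueError: zero-size array to reduction operation minimum which has no identity
```

```bash
cat >> cam.py <<'E'
yaw=0.023; Rb=np.array([[np.cos(yaw),-np.sin(yaw),0],[np.sin(yaw),np.cos(yaw),0],[0,0,1]])
B=np.array([0.508,-0.0316,0]); MOUTH=np.array([0.5066,0.0486,0.0832])
GRIP=np.array([0.4495,0.311,0.045]); DROD=np.array([-.113,-.9936,0]);DROD/=np.linalg.norm(DROD)
DT=Rb@np.array([0,-np.cos(np.pi/6),-np.sin(np.pi/6)])   # insertion direction
def rot(d,s,down=np.array([0,0,-1.])):
    # rod direction d = s * tool x ; tool z as near down as possible
    z=down-d*(down@d); z/=np.linalg.norm(z); x=s*d; return np.stack([x,np.cross(z,x),z],1)
E
cat > lid.py <<'E'
from cam import *
for s in(1,-1):
    for n,p,R in(("grip",GRIP,rot(DROD,s)),("ins",MOUTH-DT*.0475,rot(DT,s)),("pre",MOUTH-DT*.1625,rot(DT,s))):
        print(s,n,solver.inverse_kinematics(p+R[:,2]*.019,R))
R=np.array([[-1,0,0],[0,1,0],[0,0,-1.]])@np.eye(3); R=Rb@R
def padpt(th,dz=0): 
    return B+Rb@np.array([.055-.096*np.cos(th)+.008*np.sin(th),0,.092+.096*np.sin(th)+.008*np.cos(th)+dz])
print(padpt(.45))
effector.grasp(10)
env.reach(padpt(.5,.06),R)
env.movel(padpt(.45,.012),rate=.1)
for th in np.arange(.4,-.05,-.05):
    try: env.movel(padpt(th),rate=.06)
    except env.PlanningError as e: print(e);break
    s=env.sense();print(round(th,2),s["ee_pos"],s["wrist_force"],round(s["t"],2))
    if np.linalg.norm(s["wrist_force"])>30: break
E
python3 lid.py
```

```text
1 grip [-0.4293  0.5912 -0.2994  1.9602  0.2826  0.6303  2.1177]
1 ins [-0.7558  0.8009  1.1139  2.0981 -1.2673  1.3489 -2.0474]
1 pre [-0.9758  0.6352  1.1192  2.0848 -1.1996  1.2485 -2.3211]
-1 grip [-0.8707  0.5735  0.258   1.9903 -0.2451  0.6072 -0.5632]
-1 ins [-0.2088  0.5033  0.3356  2.0676 -0.9178  0.9123  0.8154]
-1 pre [-0.3738  0.3888  0.2917  2.0519 -0.8685  0.8832  0.5452]
[ 0.48   -0.0322  0.141 ]
0.4 [ 0.4774 -0.0324  0.1365] [ 0.838  -0.5386  0.164 ] 5.83
0.35 [ 0.4753 -0.0324  0.1323] [ 0.406   0.0676 -0.0231] 6.08
0.3 [ 0.4733 -0.0324  0.1278] [ 0.5912 -0.365   0.2463] 6.33
0.25 [ 0.4716 -0.0324  0.1232] [-0.429  -0.6091 -0.0272] 6.58
0.2 [ 0.4702 -0.0325  0.1186] [ 0.2855 -0.2851  0.2546] 6.83
0.15 [ 0.4689 -0.0325  0.1139] [ 0.4648 -1.156   0.1606] 7.08
0.1 [ 0.468  -0.0325  0.1092] [ 0.0706 -0.2508 -0.5972] 7.33
0.05 [ 0.4674 -0.0326  0.1046] [ 0.0224  0.5891 -0.7975] 7.58
0.0 [ 0.4679 -0.0326  0.1003] [0.6785 0.1545 3.5213] 7.83
```

```bash
cat > lid2.py <<'E'
from cam import *
p=env.sense()["ee_pos"].copy()
for i in range(10):
    p[2]-=.0015; env.movel(p.copy(),rate=.03)
    s=env.sense();print(s["ee_pos"],s["wrist_force"],round(s["t"],2))
    if s["wrist_force"][2]>22: break
p=s["ee_pos"].copy();p[2]=.16;env.movel(p,rate=.15)
p[0]-=.0;p[1]+=.2;p[2]=.24;env.movel(p,rate=.3)
pic,d=viewer.read_camera("scene")
print(tip_of("scene","lid_pad")[:2],search_frame("scene","box_lid")[:1])
P=cloud("scene",d).reshape(-1,3);q=(P-B)@Rb
m=(abs(q[:,0])<.05)&(abs(q[:,1])<.045)&(q[:,2]>.08);k=np.polyfit(q[m,0],q[m,2],1);print("lid slope",k,m.sum())
cv2.imwrite("pics/s1.png",cv2.resize(pic[110:270,200:400,::-1],(800,640))[:600])
E
python3 lid2.py
```

```text
[ 0.468  -0.0326  0.1   ] [-6.2189  0.4967 18.7725] 8.07
[ 0.4681 -0.0326  0.0997] [-10.4647   1.0645  31.9351] 8.32
[{'at': [0.4682, -0.0343, 0.0949], 'score': 0.94}] [{'at': [0.4986, -0.0335, 0.092], 'score': 0.77}]
lid slope [-0.0099  0.0961] 727
```

View pics/s1.png

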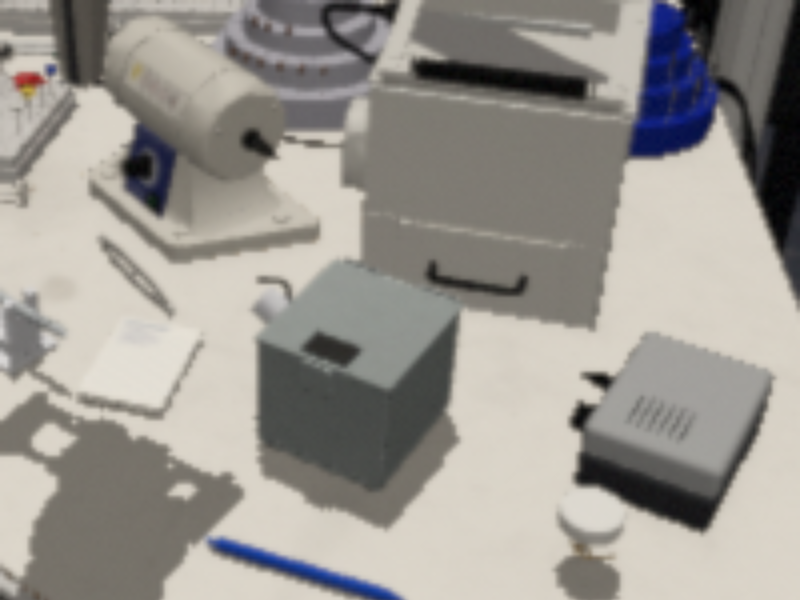

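The lid is shut: its top is flush (slope about 0) and the pad is at (330,348). Next I'll grasp the rod.

```bash
cat > pick.py <<'E'
from cam import *
effector.release()
R=rot(DROD,-1)
env.reach(GRIP+[0,0,.095],R)
env.movel(GRIP+[0,0,-.019],rate=.12)
s=env.sense();print(s["ee_pos"],s["wrist_force"],s["t"])
effector.grasp(30)
s=env.sense();print("grip",s["gripper_width"],s["grasp_force"],s["wrist_force"])
p=s["ee_pos"].copy();p[2]+=.1;env.movel(p,rate=.12)
s=env.sense();print(s["ee_pos"],s["gripper_width"],s["grasp_force"],s["wrist_force"],s["t"])
for c in("scene","top"):
    pic,d=viewer.read_camera(c);np.save(f"{c}_d2.npy",d)
    for n in("rod_tip","gauge_rod","rod_grip"):
        print(c,n,[(np.array(x["at"]),round(x["score"],2)) for x in tip_of(c,n)[:2]])
    cv2.imwrite(f"pics/{c}2.png",cv2.resize(pic[130:280,130:330,::-1],(800,600)))
E
python3 pick.py
```

```text
[0.45   0.3113 0.0266] [-0.6811 -0.3341 -0.4027] 13.9667
grip 0.0156619708058745 29.972307980060577 [ 2.7165  0.3175 -0.737 ]
[0.4497 0.3107 0.1254] 0.01586171132554816 29.977674186229706 [ 0.8288 -1.4224 -0.9464] 16.0833
scene rod_tip [(array([0.4325, 0.1667, 0.1464]), 0.44), (array([0.5064, 0.0506, 0.083 ]), 0.31)]
scene gauge_rod [(array([0.4451, 0.2635, 0.1445]), 0.75), (array([0.51  , 0.0494, 0.083 ]), 0.65)]
scene rod_grip [(array([0.4477, 0.3103, 0.1448]), 0.52)]
top rod_tip [(array([0.4334, 0.1689, 0.1429]), 0.56)]
top gauge_rod [(array([0.4399, 0.2673, 0.1428]), 0.74), (array([0.4479, 0.281 , 0.0012]), 0.39)]
top rod_grip [(array([0.4516, 0.3118, 0.1433]), 0.62)]
```

View pics/scene2.png

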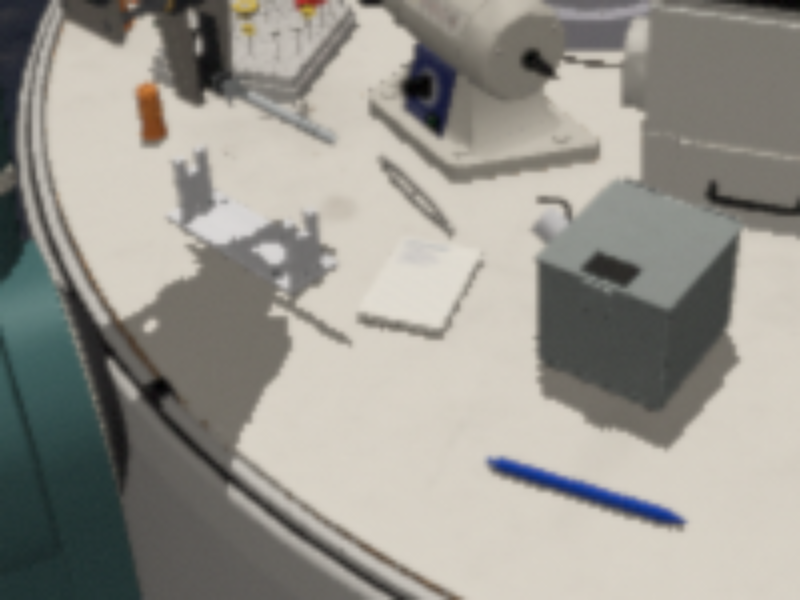

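The scene2 picture shows the rod lifted clear and level: the tip is at (332,138), the empty rest at (250,235) and the tube mouth at (550,225). The measured offset is about 0. Next I'll line up with the tube.

```bash
cat > pre.py <<'E'
from cam import *
R=rot(DT,-1)
g=MOUTH-DT*(.1425+.018)
env.reach(g+R[:,2]*.019,R)
s=env.sense();print(s["ee_pos"]-(g+R[:,2]*.019),s["t"],s["gripper_width"])
gp=s["ee_pos"]-s["tcp_rot"][:,2]*.019; d=-s["tcp_rot"][:,0]; print("exp tip",gp+d*.1425)
for c in("scene","top"):
    pic,dd=viewer.read_camera(c)
    for n in("rod_tip","guide_tube","gauge_rod"):
        print(c,n,[(np.array(x["at"]),round(x["score"],2)) for x in tip_of(c,n)[:3]])
    o={"scene":(140,210),"top":(145,200)}[c]
    cv2.imwrite(f"pics/{c}3.png",cv2.resize(pic[o[0]:o[0]+75,o[1]:o[1]+100,::-1],(800,600),interpolation=cv2.INTER_CUBIC))
E
python3 pre.py
```

```text
[-0.0003  0.0007  0.    ] 17.475 0.015451984444616127
exp tip [0.5061 0.0649 0.0922]
scene rod_tip [(array([0.5054, 0.0629, 0.0889]), 0.47)]
scene guide_tube [(array([0.5074, 0.0516, 0.0824]), 0.43), (array([ 0.3661, -0.0767,  0.0001]), 0.25)]
scene gauge_rod [(array([ 0.5643, -0.0311,  0.0955]), 0.66), (array([0.5032, 0.1463, 0.1415]), 0.6)]
top rod_tip [(array([0.5084, 0.0622, 0.0934]), 0.64), (array([ 0.4451, -0.2999, -0.0033]), 0.44)]
top guide_tube []
top gauge_rod []
```

View pics/scene3.png

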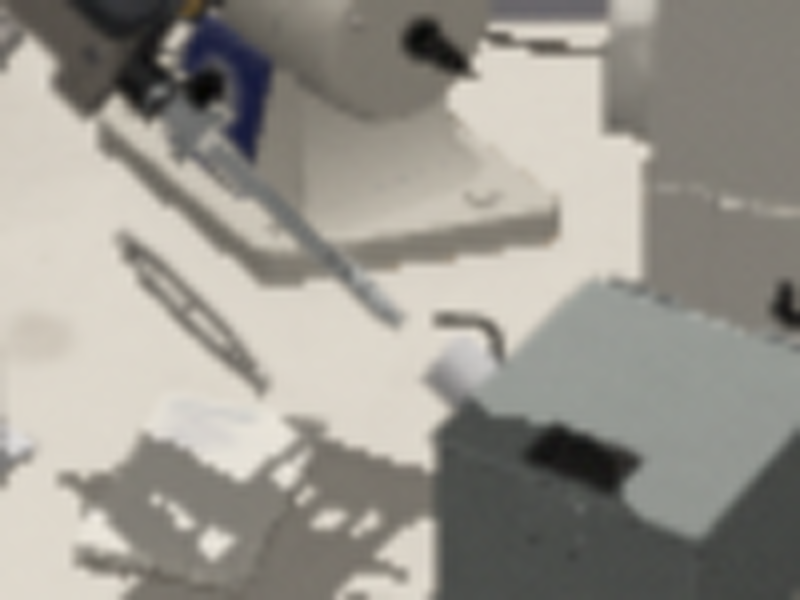

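View pics/top3.png

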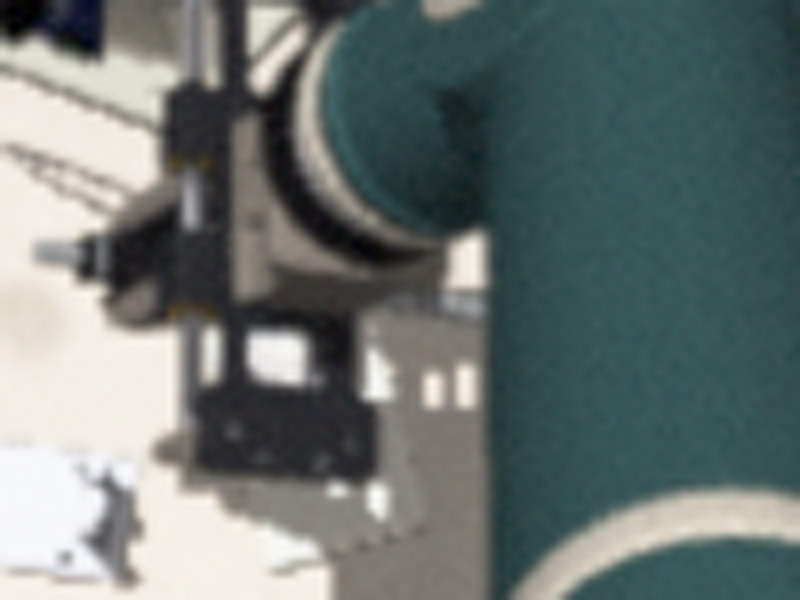

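The scene3 picture shows the rod tip at (398,318), with its axis running on to the tube mouth at about (440,367), so it is aligned. I'll insert it in steps and watch the force.

```bash
cat > ins.py <<'E'
from cam import *
import sys
R=rot(DT,-1)
f0=env.sense()["wrist_force"]
def go(x):   # x = collar distance from mouth
    env.movel(MOUTH-DT*(.0475+x)+R[:,2]*.019,R,rate=.06)
    s=env.sense();f=s["wrist_force"]-f0;fa=-f@DT;fl=np.array([f@R[:,1],f@R[:,2]])
    print(round(x,4),"axial",round(fa,2),"lat(y,z)",fl,"t",round(s["t"],2),"w",round(s["gripper_width"],4));return fa,np.linalg.norm(fl)
for x in list(np.arange(.1,.011,-.0125))+list(np.arange(.01,-.009,-.002)):
    a,l=go(x)
    if a>12 or l>20: break
env.pause(.3)
E
python3 ins.py
```

```text
0.1 axial 0.3 lat(y,z) [-0.7131 -0.2753] t 18.24 w 0.016
0.0875 axial -0.22 lat(y,z) [ 0.4647 -0.2009] t 18.6 w 0.0155
0.075 axial -0.05 lat(y,z) [-0.2634 -0.0474] t 18.96 w 0.0162
0.0625 axial 0.45 lat(y,z) [-0.0443  0.773 ] t 19.32 w 0.0156
0.05 axial 0.84 lat(y,z) [-0.0053  0.2185] t 19.68 w 0.0157
0.0375 axial -0.04 lat(y,z) [-0.6064 -0.2376] t 20.03 w 0.0159
0.025 axial -0.04 lat(y,z) [ 0.0601 -0.2363] t 20.39 w 0.0155
0.0125 axial 0.31 lat(y,z) [ 0.3026 -0.4323] t 20.75 w 0.0159
0.01 axial 0.21 lat(y,z) [0.0596 0.2561] t 21.0 w 0.0156
0.008 axial 0.24 lat(y,z) [0.3747 0.3851] t 21.25 w 0.0158
0.006 axial 0.33 lat(y,z) [0.4202 0.8673] t 21.5 w 0.0157
0.004 axial -0.61 lat(y,z) [-0.1348  0.247 ] t 21.75 w 0.0164
0.002 axial 0.08 lat(y,z) [ 0.1239 -0.1849] t 22.0 w 0.0159
0.0 axial 5.08 lat(y,z) [-0.1918 -1.2658] t 22.25 w 0.0157
-0.002 axial 10.98 lat(y,z) [-0.9808 -3.012 ] t 22.5 w 0.0158
-0.004 axial 14.41 lat(y,z) [-1.0011 -5.709 ] t 22.75 w 0.0155
```

```bash
cat > chk.py <<'E'
from cam import *
pic,dd=viewer.read_camera("scene");o=(140,210)
cv2.imwrite("pics/s4.png",cv2.resize(pic[o[0]:o[0]+75,o[1]:o[1]+100,::-1],(800,600),interpolation=cv2.INTER_CUBIC))
print(tip_of("scene","gauge_rod")[:2],env.sense()["wrist_force"])
E
python3 chk.py
```

```text
[{'at': [0.6078, 0.0926, -0.0012], 'score': 0.71}, {'at': [0.505, 0.0482, 0.0864], 'score': 0.63}] [-1.6904 10.0031 11.1751]
```

View pics/s4.png

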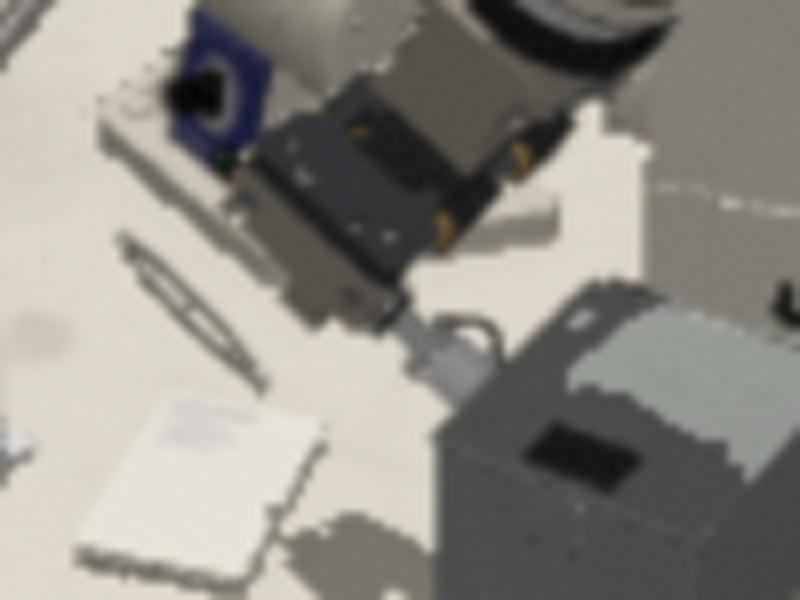

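The s4 picture shows the collar seated on the tube mouth at about (420,355), with the lid shut. Now I'll draw the rod out and present it.

```bash
cat > out.py <<'E'
from cam import *
R=rot(DT,-1)
env.movel(MOUTH-DT*(.0475+.13)+R[:,2]*.019,R,rate=.08)
env.pause(.3)
s=env.sense();print(s["t"],s["grasp_force"],s["gripper_width"],s["ee_pos"])
R2=rot(DROD,-1);tip=np.array([.475,.135,.15])
env.reach(tip-DROD*.1425+R2[:,2]*.019,R2)
env.pause(.7)
s=env.sense();print(s["t"],s["grasp_force"],s["gripper_width"],s["ee_pos"])
for c in("scene","top"):
    pic,d=viewer.read_camera(c)
    for n in("rod_tip","rod_grip","gauge_rod","pad","lid_pad"):
        print(c,n,[(np.array(x["at"]),round(x["score"],2)) for x in tip_of(c,n)[:2]])
    cv2.imwrite(f"pics/{c}5.png",cv2.resize(pic[110:260,150:350,::-1],(800,600)))
E
python3 out.py
```

```text
25.275 29.997613728046417 0.01582638372500005 [0.5029 0.2116 0.1554]
26.8917 29.997623562812805 0.01583822935106846 [0.4911 0.2766 0.131 ]
scene rod_tip [(array([0.4746, 0.132 , 0.1502]), 0.55)]
scene rod_grip [(array([0.4895, 0.2758, 0.15  ]), 0.55)]
scene gauge_rod [(array([ 0.612 ,  0.0935, -0.0014]), 0.24)]
scene pad [(array([0.4773, 0.1306, 0.0033]), 0.62), (array([ 0.4452, -0.3021, -0.0004]), 0.59)]
scene lid_pad [(array([ 0.4678, -0.0338,  0.0946]), 0.81), (array([ 0.5189,  0.4574, -0.003 ]), 0.47)]
top rod_tip [(array([0.4766, 0.1341, 0.1511]), 0.64), (array([0.488 , 0.2326, 0.1458]), 0.19)]
top rod_grip [(array([0.4921, 0.2772, 0.1495]), 0.71)]
top gauge_rod [(array([0.4828, 0.234 , 0.1515]), 0.49), (array([0.492 , 0.2758, 0.1496]), 0.42)]
top pad [(array([0.4763, 0.1352, 0.0005]), 0.68), (array([0.4907, 0.2751, 0.1496]), 0.25)]
top lid_pad [(array([ 0.4661, -0.0314,  0.1015]), 0.58), (array([0.4756, 0.1366, 0.0016]), 0.41)]
```

View pics/scene5.png

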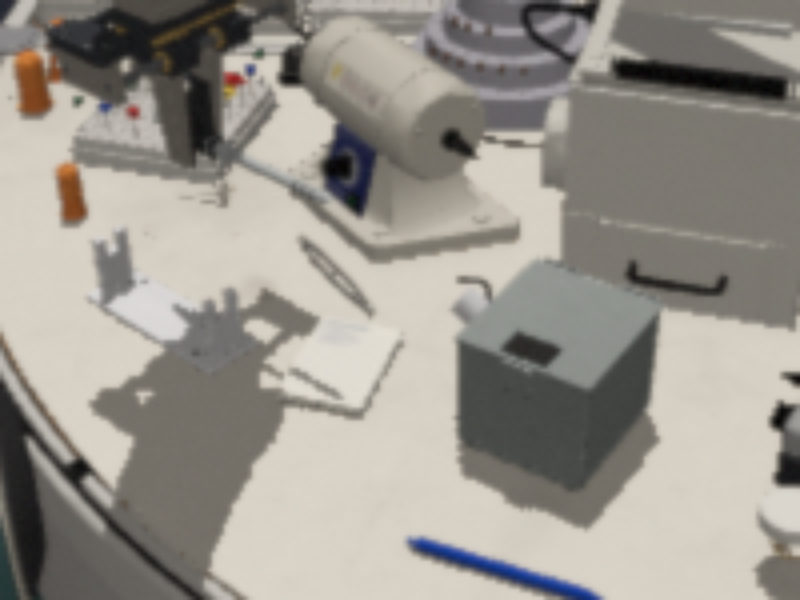

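The scene5 picture shows the rod held level with its tip at about (320,198), over the pad at (345,365). The lid is shut and the bystanders look undisturbed.

```bash
python3 -c "
from station import workorder
print(workorder.finish_job())"
```

```text
the job is handed in; nothing more can be done
None
```

I handed the job in at about 27 s: the lid is shut, the rod went in until its collar stopped on the tube mouth and was drawn out again, and it is now held level with its tip over the order pad about 15 cm up; the verdict itself was not shown.

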